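# Milk jugs back in the dock by size

### The job

Set up the barista's station: put the four steel milk jugs away in the dock so that they stand graded by size along the row, each upright and fully down inside the collar that fits it, with its handle out through the collar's gap (either middle-sized jug may take either middle collar). Leave the sugar dish and the toothpick glass where they are.

Things in the scene. Friction and masses are not known exactly. Their poses are not given: they have to be found in the camera images.
- jug_large: open steel milk jug, the largest of four, 112 mm high, 300 g. Origin: centre of its underside; z up, x to the spout (46 mm from axis), handle at -x: 9 mm bar out to 79 mm from the axis, its foot meets the belly 13 mm up. Belly 88 mm across, bottom edge bevelled 5 mm; straight neck 64 mm across from 68 mm up to the rim: grasp it here from above, fingers either side along y
- jug_mid_a: open steel milk jug, one of two equal middle-sized, 92 mm high, 220 g. Origin: centre of its underside; z up, x to the spout (41 mm from axis), handle at -x: 9 mm bar out to 71 mm from the axis, its foot meets the belly 13 mm up. Belly 72 mm across, bottom edge bevelled 5 mm; straight neck 54 mm across from 52 mm up to the rim: grasp it here from above, fingers either side along y
- jug_mid_b: open steel milk jug, one of two equal middle-sized, 92 mm high, 220 g. Origin: centre of its underside; z up, x to the spout (41 mm from axis), handle at -x: 9 mm bar out to 71 mm from the axis, its foot meets the belly 13 mm up. Belly 72 mm across, bottom edge bevelled 5 mm; straight neck 54 mm across from 52 mm up to the rim: grasp it here from above, fingers either side along y
- jug_small: open steel milk jug, the smallest of four, 72 mm high, 150 g. Origin: centre of its underside; z up, x to the spout (35 mm from axis), handle at -x: 9 mm bar out to 63 mm from the axis, its foot meets the belly 13 mm up. Belly 56 mm across, bottom edge bevelled 5 mm; straight neck 42 mm across from 36 mm up to the rim: grasp it here from above, fingers either side along y
- dock_large: fixed place for the largest jug: one of four 112 mm dark wooden tiles in a row along their y (pitch 114 mm), at one end, left or right. Origin: centre of tile's underside. Seat floor 12 mm above it, inside a steel collar 97 mm across inside, 4 mm thick, top 36 mm above the origin. Collar gap 39 mm wide at the tile's -x: the handle's foot must pass down it or the jug cannot seat
- dock_mid_a: fixed place for a middle-sized jug: one of four 112 mm dark wooden tiles in a row along their y (pitch 114 mm), second from the left (+y). Origin: centre of tile's underside. Seat floor 12 mm above it, inside a steel collar 81 mm across inside, 4 mm thick, top 36 mm above the origin. Collar gap 34 mm wide at the tile's -x: the handle's foot must pass down it or the jug cannot seat
- dock_mid_b: fixed place for a middle-sized jug: one of four 112 mm dark wooden tiles in a row along their y (pitch 114 mm), second from the right (-y). Origin: centre of tile's underside. Seat floor 12 mm above it, inside a steel collar 81 mm across inside, 4 mm thick, top 36 mm above the origin. Collar gap 34 mm wide at the tile's -x: the handle's foot must pass down it or the jug cannot seat
- dock_small: fixed place for the smallest jug: one of four 112 mm dark wooden tiles in a row along their y (pitch 114 mm), at the other end from dock_large. Origin: centre of tile's underside. Seat floor 12 mm above it, inside a steel collar 65 mm across inside, 4 mm thick, top 36 mm above the origin. Collar gap 29 mm wide at the tile's -x: the handle's foot must pass down it or the jug cannot seat
- sugar_dish: little round glass dish of lump sugar, 74 mm across, 30 mm high, to the right of the tray; origin at the centre of its underside. A bystander
- toothpicks: little glass of toothpicks, 42 mm across, 66 mm high, right of the jugs; origin at the centre of its underside. A bystander

How it is judged:
At the end, for the whole second after the job is handed in: The largest jug stands in the largest collar, the smallest in the smallest and the two middle ones in the two middle collars: each within 9 mm of the collar's centre, its underside less than 4.5 mm above the seat, upright within 4 degrees (0.07 rad), released and at rest (below 20 mm/s) (horizontal distance between jug_large and dock_large below 0.009 m and z of jug_large in the frame of dock_large below 0.0165 m and angle between each of jug_large, jug_small's own z axis and vertical below 0.07 rad and horizontal distance between jug_small and dock_small below 0.009 m and z of jug_small in the frame of dock_small below 0.0165 m and (((horizontal distance between jug_mid_a and dock_mid_a below 0.009 m and z of jug_mid_a in the frame of dock_mid_a below 0.0165 m and angle between jug_mid_a's own z axis and vertical below 0.07 rad) and (horizontal distance between jug_mid_b and dock_mid_b below 0.009 m and z of jug_mid_b in the frame of dock_mid_b below 0.0165 m and angle between jug_mid_b's own z axis and vertical below 0.07 rad)) or ((horizontal distance between jug_mid_a and dock_mid_b below 0.009 m and z of jug_mid_a in the frame of dock_mid_b below 0.0165 m and angle between jug_mid_a's own z axis and vertical below 0.07 rad) and (horizontal distance between jug_mid_b and dock_mid_a below 0.009 m and z of jug_mid_b in the frame of dock_mid_a below 0.0165 m and angle between jug_mid_b's own z axis and vertical below 0.07 rad))) and linear speed of each of jug_large, jug_mid_a, jug_mid_b, jug_small below 0.02 m/s); the robot touches nothing.
It fails at once if the sugar dish is shoved more than 20 mm (distance of sugar_dish from where it was at the start of the episode above 0.02 m).
It fails at once if the toothpick glass is shoved more than 20 mm (distance of toothpicks from where it was at the start of the episode above 0.02 m).
It also fails if it takes over 96 s, if anything falls off the work surface, if the arm or the gripper's body presses on something with over 40 N, if the wrist force passes 120 N, or if a joint passes its speed limit or range.

### The arm

A 6-joint arm with a two-finger parallel gripper is mounted at the origin on a cart in front of the work surface, level with it; the furniture and walls round the work are solid. World frame = base frame: x ahead of the robot, y to its left, z up, the work surface at z = 0. Lengths are in m, angles in rad, forces in N, time in s.
With the tool pointing down it reaches from about 0.375 to 0.975 m from the base axis. Payload 3.8 kg.
Tool frame: the origin (TCP) lies at the very end of the fingers, on their centre line; the grasp point (between the pads) lies 19 mm behind it; z points along the fingers, y is the line along which they close (so a half turn about z gives the same grasp; the last joint's range is limited). The gripper opens to 85 mm and grips with 20 to 120 N. Pads are 22 mm wide; open, the fingers measure 114 mm over their backs; the gripper's body (76 mm by 85 mm) begins 54 mm behind the grasp point. The pads swing forward as they close: fully open they stand 13 mm farther back than shut.
Start: joints at [-1.207, 0.264, 1.604, -0, 1.274, -0.037], TCP at [0.263, -0.622, 0.231] pointing down, gripper open.
Joint ranges: [-2.63, 2.63], [-0.94, 2.18], [0.31, 2.57], [-1.31, 4.45], [0, 2.66], [-2.55, 2.55]. Speed limits (rad/s): [2.57, 2.57, 3.14, 3.14, 3.14, 3.14].

### API

Orientations are given as a unit quaternion [x, y, z, w].
In Python, from cell import manip gives the robot as it stands. The module is installed in compiled form; this text tells all that it offers.
- The arm moves only by the tool step_arm, never from a script. Its argument "moves" is a list of rows, each a list of 7 numbers: the turn, a rotation vector about the world's x, y, z in fractions of the full range, 1 being pi/2 rad, then the shift along the world's x, y, z in parts of the range, where 1.0 means 0.75 m, then the finger opening in m, from 0 to 0.0854. In form: [[rx, ry, rz, tx, ty, tz, hand], ...]. A call has exactly 5 rows; each row is the pose to reach, as a shift and turn from the pose commanded when the call began; what a row does not reach only later rows make up. A row lasts 1/10 s, in which the tool goes at most 50 mm and 8.59 degrees, less where a joint would pass 70% of its speed; a pose out of reach is approached as far as the arm can. No shift or turn number may pass 1 either way. A call with a gripper value outside its range is refused whole. The fingers move at their own pace and stop on an object; "newtons" is the grip in N (left out, the last holds). Time passes only in rows, so rows that repeat a pose let the fingers close, or fill a call up. It gives the time, the measured TCP pose, the force, the opening and the grip force at its end, in the units of the state.
- manip.observe(): the state, without advancing time (a new reading comes with each control period).
- manip.snapshot(name): name is "side" or "top"; returns (picture, depth): 400x640x3 uint8, red, green, blue; 400x640 float32, m along the optical axis (not along the pixel's ray), 0 where there is no reading.
- manip.camera_info(name): a dict with "K" (3x3 intrinsics, pixels), "xyz" and "attitude" of the camera in the world. Camera axes: x right, y down, z forward; pixel columns grow to the right and rows downward; lengths in m; the calibration is good to about 2 mm. A picture is of the moment at which its call begins. camera_info takes no time and is no camera call.
- manip.job_done(): hands the job in; it is judged then, once.
The state is a dict: "clock": time; "joint_positions": joint angles; "dq": joint speeds; "joint_efforts": joint torques, N m; "position": TCP position; "eef_rot": TCP orientation; "ft_force": force on the tool from outside, world axes, zero at the start; "torque": the same for the moment, N m; "finger_gap": finger opening in m; "grip_force": force on a finger pad.
Only numpy, scipy, OpenCV 4.12 (cv2) and the standard library are available. Lean on these libraries where they do the work, as an engineer would, in place of code of your own. Each camera call takes 0.05 s, during which the arm holds its last target. There are 200 camera calls.

## Working session

There is one attempt and no reset: what is moved stays moved. The work goes in short steps, Python scripts to look and compute and a tool call to move; the robot and the scene stay as the last step left them, time stands still between calls to the robot, and variables do not carry over. Pictures are saved under pics/ and viewed, at most 14 in all, crops included, and the job is handed in when it is done.

Besides the shell and the picture viewer there is one more tool, called after "Request:" by a JSON object that holds its "name" and its "arguments", one argument or row to a line. step_arm: Moves the arm, as the interface text tells. Its arguments: {"type":"object","properties":{"moves":{"type":"array","items":{"type":"array","items":{"type":"number"}}},"newtons":{"type":"number"}},"required":["moves"]}

```bash
mkdir -p pics
cat > h.py <<'E'
import numpy as np,cv2
from scipy.spatial.transform import Rotation as R
from cell import manip
def snap(n):
    im,d=manip.snapshot(n); c=manip.camera_info(n); K=np.array(c['K'])
    a=np.array(c['attitude']); M=R.from_quat(a).as_matrix() if a.size==4 else a.reshape(3,3)
    v,u=np.mgrid[:400,:640]
    P=np.stack([(u-K[0,2])/K[0,0]*d,(v-K[1,2])/K[1,1]*d,d],-1)@M.T+np.array(c['xyz'])
    P[d==0]=np.nan
    return im,d,P
def save(n,im): cv2.imwrite('pics/'+n,im[...,::-1])
E
python3 - <<'E'
from h import *
for n in('top','side'):
    im,d,P=snap(n); save(n+'0.png',im); np.save(n+'0.npy',P); print(n,manip.camera_info(n))
print(manip.observe())
E
```

```text
top {'K': array([[397.18986347,   0.        , 317.70626354],
       [  0.        , 397.18986347, 194.59925549],
       [  0.        ,   0.        ,   1.        ]]), 'xyz': array([ 0.34005514, -0.14674624,  1.12987534]), 'attitude': array([ 0.70878474, -0.6999792 ,  0.06484611, -0.05872221])}
side {'K': array([[431.39918057,   0.        , 328.04934245],
       [  0.        , 431.39918057, 201.64751584],
       [  0.        ,   0.        ,   1.        ]]), 'xyz': array([0.44723046, 0.80104209, 0.62622979]), 'attitude': array([-0.02818706,  0.87205353, -0.48775112,  0.02875707])}
{'clock': 0.1, 'joint_positions': array([-1.20693269e+00,  2.64703763e-01,  1.60524944e+00,  1.87858303e-05,
        1.27368674e+00, -3.69003449e-02]), 'dq': array([-4.61215689e-05, -1.39537328e-03, -3.73369736e-03,  1.29377953e-03,
       -1.44251811e-03,  7.52381348e-04]), 'joint_efforts': array([-1.23700697e-04, -5.16708219e+01, -3.68589950e+01, -6.38859410e-05,
        6.27268542e-03,  2.49036964e-05]), 'position': array([ 0.2631008 , -0.62089561,  0.23006255]), 'eef_rot': array([ 9.79990653e-01,  1.99040883e-01, -1.57744082e-04, -1.01145881e-03]), 'ft_force': array([ 0.97814151, -0.69599861, -1.05240545]), 'torque': array([ 0.01367221,  0.00942632, -0.00931774]), 'grip_force': 0.0, 'finger_gap': 0.08522678908559243}
```

View pics/top0.png

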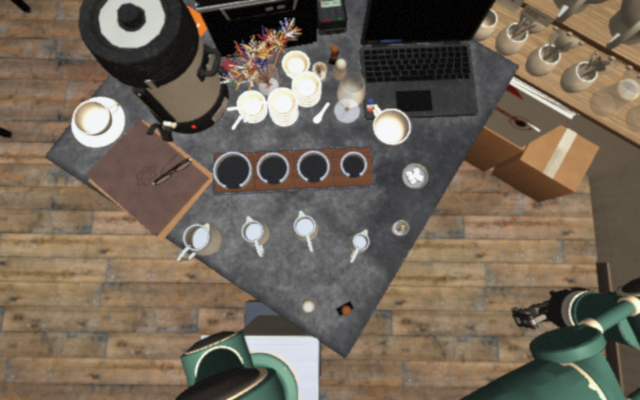

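View pics/side0.png

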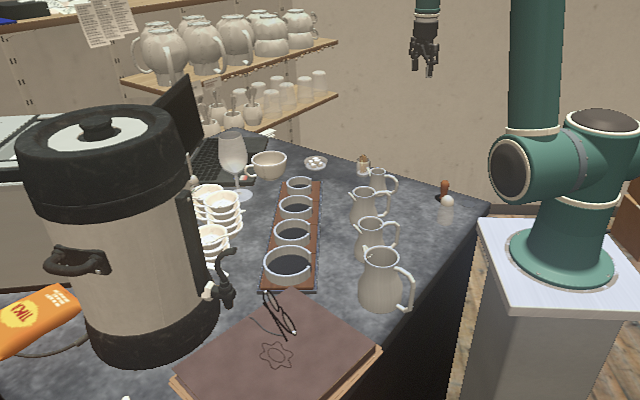

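The top view has +x up and +y left. The collars are at px (233,171), (272,168), (313,166) and (353,164), so the large one is on the left. The jugs are at (200,240), (255,232), (304,228) and (360,241) with their handles roughly toward the robot. The toothpicks are at (400,228) and the dish at (415,176).

```bash
cat > m.py <<'E'
from h import *
from scipy.optimize import least_squares
def fit(xy,r,c0,free=False):
    f=lambda p:np.hypot(xy[:,0]-p[0],xy[:,1]-p[1])-(p[2] if free else r)
    s=least_squares(f,[*c0,r],loss='soft_l1',f_scale=.002); return s.x,np.abs(s.fun).mean()
def near(P,uv,n): 
    u,v=uv; return P[v-n:v+n,u-n:u+n].reshape(-1,3)
E
python3 - <<'E'
from m import *
T=np.load('top0.npy');S=np.load('side0.npy')
allp=np.vstack([T.reshape(-1,3),S.reshape(-1,3)])
for n,uv,r in[('L',(233,171),.0505),('A',(272,168),.0425),('B',(313,166),.0425),('S',(353,164),.0345)]:
    for nm,P in('top',T),('side',S):
        if nm=='top':
            q=near(P,uv,24);q=q[np.isfinite(q[:,0])]; c0=np.nanmedian(near(T,uv,6),0)[:2]
        else: q=P.reshape(-1,3)
        m=(abs(q[:,2]-.034)<.006)&(np.hypot(*(q[:,:2]-c0).T)<r+.012)&(np.hypot(*(q[:,:2]-c0).T)>r-.02)
        if m.sum()>8: print(n,nm,m.sum(),fit(q[m,:2],r,c0,True),np.nanmedian(near(T,uv,4)[:,2]))
for n,uv,r,h,hx in[('L',(200,240),.032,.112,.079),('A',(255,232),.027,.092,.071),('B',(304,228),.027,.092,.071),('S',(360,241),.021,.072,.063)]:
    c0=np.nanmedian(near(T,uv,5),0)[:2]
    for nm,P in('top',T),('side',S):
        q=P.reshape(-1,3);q=q[np.isfinite(q[:,0])]
        m=(abs(q[:,2]-h)<.006)&(np.hypot(*(q[:,:2]-c0).T)<r+.03)
        if m.sum()>8:
            c,e=fit(q[m,:2],r,c0,True)
            print(n,nm,m.sum(),c,e)
            dd=q[:,:2]-c[:2];rr=np.hypot(*dd.T)
            k=(rr>hx-.022)&(rr<hx+.006)&(q[:,2]>.02)&(q[:,2]<h+.01); 
            print('  handle',k.sum(),np.degrees(np.arctan2(*np.median(dd[k],0)[::-1])))
for n,uv in('pick',(400,228)),('dish',(415,176)):
    print(n,np.nanmedian(near(T,uv,4),0))
im=cv2.imread('pics/top0.png')[130:280,150:440];cv2.imwrite('pics/c0.png',cv2.resize(im,(0,0),fx=2.7,fy=2.7,interpolation=cv2.INTER_CUBIC))
E
```

```text
L top 130 (array([0.59962442, 0.08600797, 0.05059456]), np.float64(0.001041271908695634)) 0.017232418565174434
L side 430 (array([0.60082939, 0.09072307, 0.05075637]), np.float64(0.0010734948407919987)) 0.017232418565174434
A top 81 (array([ 0.60647505, -0.02706638,  0.04241304]), np.float64(0.0010995723283592712)) 0.017444174489237407
A side 304 (array([ 0.60784582, -0.0230423 ,  0.04261187]), np.float64(0.0012714534416758195)) 0.017444174489237407
B top 87 (array([ 0.61354007, -0.14010176,  0.04261308]), np.float64(0.0013991723308120708)) 0.01745909911222887
B side 261 (array([ 0.61555606, -0.13692252,  0.04250294]), np.float64(0.0013977465072148754)) 0.01745909911222887
S top 77 (array([ 0.62059145, -0.25281145,  0.03447679]), np.float64(0.0010157131272148763)) 0.017171303229175483
S side 181 (array([ 0.62257436, -0.2505344 ,  0.0348024 ]), np.float64(0.001523660911100504)) 0.017171303229175483
L top 190 [0.40609752 0.15445836 0.03205348] 0.004671395378619682
  handle 55 140.99904117647543
L side 344 [0.4072298  0.15783108 0.03178075] 0.004021744244296312
  handle 207 138.3663674004169
A top 152 [0.42578187 0.01595228 0.02711581] 0.0037083484438774628
  handle 40 -160.40014799204934
A side 200 [0.42597305 0.01894131 0.02674412] 0.002879079473797284
  handle 114 -162.01899038461542
B top 151 [ 0.44043842 -0.12008206  0.02734037] 0.004398197440206484
  handle 28 -164.1366757518988
B side 161 [ 0.44152852 -0.11717106  0.02686206] 0.0030893754850905026
  handle 90 -165.2040544178604
S top 118 [ 0.40290668 -0.26853914  0.02163601] 0.004529250992846339
  handle 32 154.92311872084036
S side 110 [ 0.40421745 -0.26680859  0.02094615] 0.003816860873088597
  handle 61 154.5442301393676
pick [ 0.44448718 -0.38155709  0.02648359]
dish [ 0.59376555 -0.43047607  0.02944375]
```

View pics/c0.png

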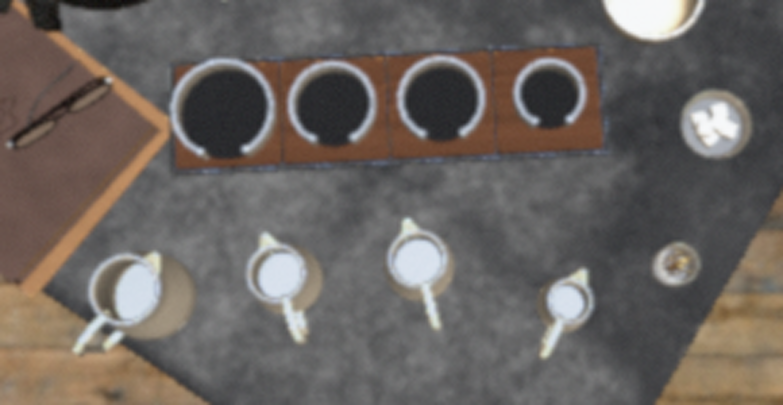

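Run:
```python
from m import *
T=np.load('top0.npy');S=np.load('side0.npy')
for n,P in('T',T),('S',S):
    q=P.reshape(-1,3);q=q[np.isfinite(q[:,0])]
    m=(q[:,0]>.48)&(q[:,0]<.53)&(abs(q[:,1]+.1)<.15);print(n,'table z',np.median(q[m,2]))
    m=(q[:,2]>.13)&(q[:,2]<.6)&(q[:,0]>.4)&(q[:,0]<.85)&(q[:,1]>-.35)&(q[:,1]<.5)
    k=q[m]; 
    for y0 in np.arange(-.35,.5,.1):
        s=k[(k[:,1]>=y0)&(k[:,1]<y0+.1)]
        if len(s): print(round(y0,2),len(s),s[s[:,0].argmin()].round(3),s[:,2].max().round(3))
```

```text
T table z 0.0013908876820954985
-0.35 171 [ 0.762 -0.251  0.134] 0.191
-0.25 379 [ 0.759 -0.243  0.135] 0.194
-0.05 346 [0.789 0.033 0.145] 0.243
0.05 2763 [0.755 0.15  0.317] 0.402
0.15 5657 [0.652 0.249 0.199] 0.414
0.25 2552 [0.647 0.257 0.197] 0.411
S table z 0.0007409247932822494
-0.35 130 [ 0.775 -0.255  0.186] 0.189
-0.25 596 [ 0.759 -0.234  0.14 ] 0.189
-0.05 36 [0.788 0.022 0.179] 0.192
0.05 103 [0.782 0.072 0.201] 0.4
0.15 3139 [0.684 0.247 0.156] 0.412
0.25 20690 [0.648 0.254 0.199] 0.411
0.35 516 [0.808 0.35  0.233] 0.315
```

Careful with the scale: shifts go in shares of 0.75 m and turns go in shares of pi/2 rad. That gives: 0.22 m / 0.75 = 0.2933, 0.176 m / 0.75 = 0.2347, -0.5 rad / 1.5708 = -0.3183.

Request:
{"name": "step_arm", "arguments": {
  "moves": [
    [0,0,-0.0637,0.0227,0.0587,-0.004,0.085],
    [0,0,-0.1273,0.0453,0.1173,-0.008,0.085],
    [0,0,-0.191,0.068,0.176,-0.012,0.085],
    [0,0,-0.2546,0.0907,0.2347,-0.016,0.085],
    [0,0,-0.3183,0.1133,0.2933,-0.02,0.085]
  ]
}}

```text
clock: 0.6
position: [0.3484, -0.3995, 0.2156]
eef_rot: [0.999, -0.052, -0.0, -0.0]
ft_force: [0.7, -0.2, 0.5]
finger_gap: 0.0851
grip_force: 0.0
```

Scaled: 0.131 m / 0.75 = 0.1747, 0.088 m / 0.75 = 0.1173, -0.34 rad / 1.5708 = -0.2165.

Request:
{"name": "step_arm", "arguments": {
  "moves": [
    [0,0,-0.0637,0.024,0.0587,-0.0067,0.085],
    [0,0,-0.1273,0.048,0.1173,-0.0133,0.085],
    [0,0,-0.191,0.0733,0.1747,-0.0267,0.085],
    [0,0,-0.2165,0.0733,0.1747,-0.08,0.085],
    [0,0,-0.2165,0.0733,0.1747,-0.1333,0.085]
  ]
}}

```text
clock: 1.1
position: [0.405, -0.2694, 0.1165]
eef_rot: [0.976, -0.216, 0.002, 0.001]
ft_force: [-0.4, -0.1, -0.7]
finger_gap: 0.0849
grip_force: 0.0
```

Run:
```python
from m import *
im,d,P=snap('side');o=manip.observe();print(o['position'],R.from_quat(o['eef_rot']).as_euler('xyz',degrees=True))
save('s1.png',cv2.resize(im[100:260,300:500],(0,0),fx=3,fy=3,interpolation=cv2.INTER_CUBIC))
```

```text
[ 0.39968309 -0.2663726   0.10857316] [-179.88734238    0.55750964  -25.03578275]
```

View pics/s1.png

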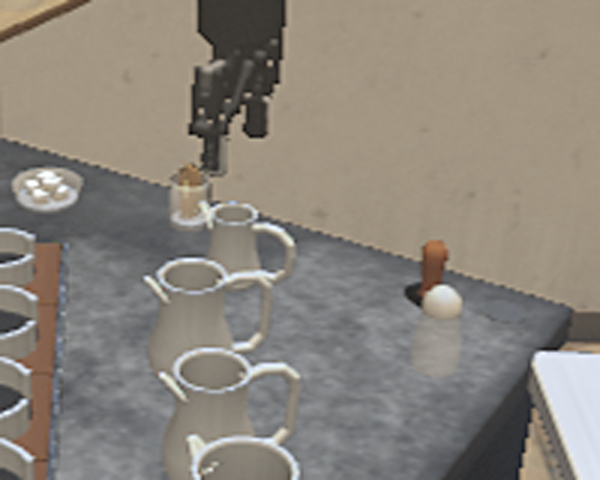

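Jug and gripper line up plausibly: the near finger is at px (210,165) and the jug rim at (235,210). I'll let the arm settle and then read it again.

Request:
{"name": "step_arm", "arguments": {
  "moves": [
    [0,0,0,0,0,0,0.085],
    [0,0,0,0,0,0,0.085],
    [0,0,0,0,0,0,0.085],
    [0,0,0,0,0,0,0.085],
    [0,0,0,0,0,0,0.085]
  ]
}}

```text
clock: 1.65
position: [0.4041, -0.2715, 0.1178]
eef_rot: [0.976, -0.218, 0.001, 0.001]
ft_force: [0.1, -0.2, 0.9]
finger_gap: 0.0852
grip_force: 0.0
```

Scaled: -0.072 m / 0.75 = -0.096, 0.003 m / 0.75 = 0.004.

Request:
{"name": "step_arm", "arguments": {
  "moves": [
    [0,0,0,0,0.004,-0.0267,0.085],
    [0,0,0,0,0.004,-0.0533,0.085],
    [0,0,0,0,0.004,-0.08,0.085],
    [0,0,0,0,0.004,-0.096,0.085],
    [0,0,0,0,0.004,-0.096,0.085]
  ]
}}

```text
clock: 2.15
position: [0.4021, -0.2668, 0.0429]
eef_rot: [0.976, -0.218, -0.002, -0.001]
ft_force: [-0.1, 0.6, 0.4]
finger_gap: 0.0851
grip_force: 0.0
```

Request:
{"name": "step_arm", "arguments": {
  "moves": [
    [0,0,0,0,0,0,0.03],
    [0,0,0,0,0,0,0.03],
    [0,0,0,0,0,0,0.03],
    [0,0,0,0,0,0,0.03],
    [0,0,0,0,0,0,0.03]
  ],
  "newtons": 45
}}

```text
clock: 2.65
position: [0.4043, -0.2683, 0.0458]
eef_rot: [0.976, -0.218, 0.001, 0.001]
ft_force: [-2.1, 0.6, 5.9]
finger_gap: 0.0436
grip_force: 45.6
```

Scaled: 0.13 m / 0.75 = 0.1733, 0.08 m / 0.75 = 0.1067, 0.3 rad / 1.5708 = 0.191.

Request:
{"name": "step_arm", "arguments": {
  "moves": [
    [0,0,0,0,0,0.04,0.03],
    [0,0,0,0,0,0.0933,0.03],
    [0,0,0.0637,0.06,0.004,0.1067,0.03],
    [0,0,0.1273,0.12,0.008,0.1067,0.03],
    [0,0,0.191,0.1733,0.0133,0.1067,0.03]
  ]
}}

```text
clock: 3.15
position: [0.5357, -0.2579, 0.1259]
eef_rot: [0.998, -0.068, 0.002, 0.001]
ft_force: [-0.5, -0.3, -1.3]
finger_gap: 0.0434
grip_force: 46.4
```

Scaled: 0.088 m / 0.75 = 0.1173, 0.045 m / 0.75 = 0.06, 0.2 rad / 1.5708 = 0.1273.

Request:
{"name": "step_arm", "arguments": {
  "moves": [
    [0,0,0.0637,0.06,0.004,0,0.03],
    [0,0,0.1273,0.1173,0.008,0,0.03],
    [0,0,0.1273,0.1173,0.008,0,0.03],
    [0,0,0.1273,0.1173,0.008,0,0.03],
    [0,0,0.1273,0.1173,0.008,0,0.03]
  ]
}}

```text
clock: 3.65
position: [0.6201, -0.2513, 0.1236]
eef_rot: [1.0, 0.03, -0.001, -0.0]
ft_force: [-0.5, -0.5, -1.8]
finger_gap: 0.0434
grip_force: 46.4
```

Run:
```python
from m import *
im,d,P=snap('side');o=manip.observe();print(o['position'],R.from_quat(o['eef_rot']).as_euler('xyz',degrees=True));np.save('s2.npy',P)
i2,d,P2=snap('top');np.save('t2.npy',P2)
a=cv2.resize(im[90:240,220:390],(0,0),fx=2.4,fy=2.4,interpolation=cv2.INTER_CUBIC)
b=cv2.resize(i2[90:240,270:430],(0,0),fx=2.4,fy=2.4,interpolation=cv2.INTER_CUBIC)
save('s2.png',np.hstack([a,b]))
```

```text
[ 0.61991514 -0.25144883  0.12388319] [-1.79971201e+02  8.19330820e-02  3.43270399e+00]
```

View pics/s2.png

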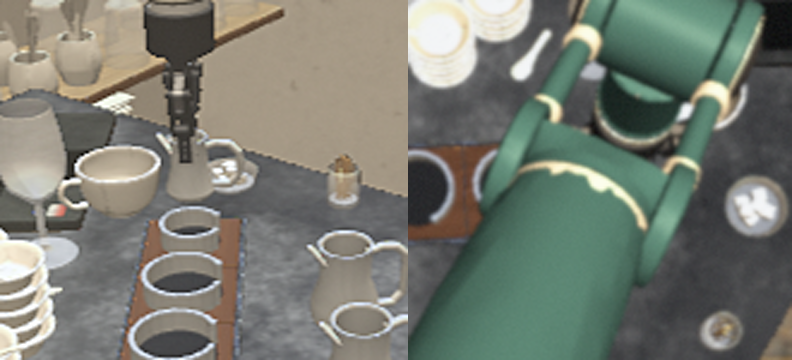

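The small jug hangs upright below the gripper, side px about (300,165), with its handle toward −x and the collar behind it at (298,185). I'll measure the jug's offset from the collar with the side camera.

```bash
cat >> m.py <<'E'
def belly(P,c0,z0,r,R_=None):
    q=P.reshape(-1,3);q=q[np.isfinite(q[:,0])]
    m=(abs(q[:,2]-z0)<.006)&(np.hypot(*(q[:,:2]-c0).T)<r+.012)
    w=q[m]; d=w[:,:2]-c0
    w=w[d[:,0]>-.8*r]
    return len(w),fit(w[:,:2],r,c0),fit(w[:,:2],r,c0,True)
E
python3 - <<'E'
from m import *
P=np.load('s2.npy')
for z in(.09,.095,.1,.105): print(z,belly(P,np.array([.62,-.251]),z,.028))
q=P.reshape(-1,3);m=(np.hypot(q[:,0]-.62,q[:,1]+.25)<.033)&(q[:,2]>.055)
print(np.percentile(q[m,2],[0,1,3,10]))
E
```

```text
0.09 (76, (array([ 0.61960228, -0.25314434,  0.028     ]), np.float64(0.0017577388178715682)), (array([ 0.62002841, -0.24992421,  0.02526922]), np.float64(0.0016696424665181024)))
0.095 (77, (array([ 0.61952515, -0.25430387,  0.028     ]), np.float64(0.0017504111732723204)), (array([ 0.62002939, -0.25099949,  0.02521407]), np.float64(0.001606902235268677)))
0.1 (78, (array([ 0.62026466, -0.25576929,  0.028     ]), np.float64(0.001941473326021253)), (array([ 0.62046813, -0.25039787,  0.023498  ]), np.float64(0.0016916345992918208)))
0.105 (78, (array([ 0.62157163, -0.25735017,  0.028     ]), np.float64(0.002009936314848131)), (array([ 0.62039792, -0.2511048 ,  0.02267669]), np.float64(0.0016791544127468473)))
[0.07998007 0.08415222 0.08713312 0.09690206]
```

Scaled: -0.066 m / 0.75 = -0.088, 0.0015 m / 0.75 = 0.002.

Request:
{"name": "step_arm", "arguments": {
  "moves": [
    [0,0,0,0.002,0,-0.02,0.03],
    [0,0,0,0.002,0,-0.04,0.03],
    [0,0,0,0.002,0,-0.06,0.03],
    [0,0,0,0.002,0,-0.08,0.03],
    [0,0,0,0.002,0,-0.088,0.03]
  ]
}}

```text
clock: 4.25
position: [0.6229, -0.2514, 0.0605]
eef_rot: [1.0, 0.03, -0.0, -0.0]
ft_force: [-13.7, 6.2, 40.4]
finger_gap: 0.0441
grip_force: 50.6
```

Request:
{"name": "step_arm", "arguments": {
  "moves": [
    [0,0,0,0,0,-0.0013,0.03],
    [0,0,0,0,0,-0.0013,0.03],
    [0,0,0,0,0,-0.0013,0.03],
    [0,0,0,0,0,-0.0013,0.03],
    [0,0,0,0,0,-0.0013,0.03]
  ]
}}

```text
clock: 4.75
position: [0.6232, -0.2514, 0.0607]
eef_rot: [1.0, 0.03, 0.0, -0.0]
ft_force: [-7.6, 3.4, 19.7]
finger_gap: 0.0436
grip_force: 49.3
```

Scaled: 0.07 m / 0.75 = 0.0933, 0.03 m / 0.75 = 0.04.

Request:
{"name": "step_arm", "arguments": {
  "moves": [
    [0,0,0,0,0,0,0.06],
    [0,0,0,0,0,0,0.06],
    [0,0,0,0,0,0,0.06],
    [0,0,0,0,0,0.04,0.06],
    [0,0,0,0,0,0.0933,0.08]
  ]
}}

```text
clock: 5.25
position: [0.62, -0.2503, 0.1233]
eef_rot: [1.0, 0.03, -0.004, -0.002]
ft_force: [1.1, -0.3, 0.3]
finger_gap: 0.073
grip_force: 0.0
```

Scaled: -0.18 m / 0.75 = -0.24, -0.14 m / 0.75 = -0.1867, 0.2 rad / 1.5708 = 0.1273.

Request:
{"name": "step_arm", "arguments": {
  "moves": [
    [0,0,0,-0.0267,0.02,0.0267,0.085],
    [0,0,0.0318,-0.08,0.0533,0.0267,0.085],
    [0,0,0.0637,-0.1333,0.0933,0.0267,0.085],
    [0,0,0.0955,-0.1867,0.1333,0.0267,0.085],
    [0,0,0.1273,-0.24,0.1733,0.0267,0.085]
  ]
}}

```text
clock: 5.75
position: [0.4409, -0.1205, 0.1463]
eef_rot: [0.991, 0.131, -0.0, -0.0]
ft_force: [0.1, -0.1, -0.2]
finger_gap: 0.085
grip_force: 0.0
```

Run:
```python
from m import *
im,d,P=snap('side');o=manip.observe();print(o['position'],R.from_quat(o['eef_rot']).as_euler('xyz',degrees=True));np.save('s3.npy',P)
q=P.reshape(-1,3);m=(np.hypot(q[:,0]-.622,q[:,1]+.251)<.026)&(q[:,2]>.06);k=q[m];print(np.percentile(k[:,2],[50,90,99]))
k=k[k[:,2]>.08];print(len(k),fit(k[:,:2],.021,[.622,-.251],True))
save('s3.png',cv2.resize(im[90:300,230:480],(0,0),fx=2.5,fy=2.5,interpolation=cv2.INTER_CUBIC))
```

```text
[ 0.43150992 -0.11542711  0.14291609] [-179.47377047    0.62154872   15.1865642 ]
[0.07893753 0.08814329 0.09048629]
107 (array([ 0.6229743 , -0.2503494 ,  0.02013735]), np.float64(0.0017447607477356758))
```

View pics/s3.png

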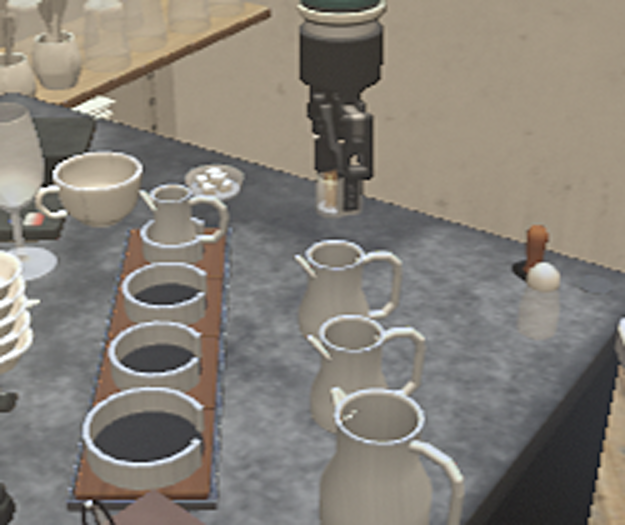

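The small jug stands centred in its collar, crop px (172,215), with the handle out toward −x. Next I'll compare its rim height with the value before the lift.

```bash
cat >> m.py <<'E'
def rimz(P,c,r,z0):
    q=P.reshape(-1,3);d=np.hypot(q[:,0]-c[0],q[:,1]-c[1]);k=q[(d<r+.006)&(q[:,2]>z0)]
    z=k[:,2];far=k[k[:,1]<c[1]-.3*r];nr=k[k[:,1]>c[1]+.3*r]
    return np.percentile(z,[90,97,99]).round(4),np.percentile(far[:,2],[90,97]).round(4),np.percentile(nr[:,2],[90,97]).round(4)
E
python3 - <<'E'
from m import *
P0=np.load('side0.npy');P=np.load('s3.npy')
print(rimz(P0,(.4042,-.2668),.021,.05));print(rimz(P,(.623,-.2503),.021,.062))
E
```

```text
(array([0.0724, 0.0742, 0.0753]), array([0.0723, 0.0741]), array([0.0723, 0.0731]))
(array([0.0882, 0.0899, 0.0905]), array([0.0885, 0.0899]), array([0.0871, 0.0898]))
```

Rim height rose 15.7 mm, which matches the measured seat height of about 16 mm because the dock stands on a thin tray. The jug is seated. Next is middle jug B.

Scaled: -0.087 m / 0.75 = -0.116, -0.06 m / 0.75 = -0.08, 0.01 rad / 1.5708 = 0.0064.

Request:
{"name": "step_arm", "arguments": {
  "moves": [
    [0,0,0.0064,-0.002,0.0047,0,0.085],
    [0,0,0.0064,-0.002,0.0047,-0.04,0.085],
    [0,0,0.0064,-0.002,0.0047,-0.08,0.085],
    [0,0,0.0064,-0.002,0.0047,-0.116,0.085],
    [0,0,0.0064,-0.002,0.0047,-0.116,0.085]
  ]
}}

```text
clock: 6.3
position: [0.4391, -0.1175, 0.0567]
eef_rot: [0.991, 0.135, -0.003, -0.002]
ft_force: [-0.7, 0.1, 0.3]
finger_gap: 0.085
grip_force: 0.0
```

Request:
{"name": "step_arm", "arguments": {
  "moves": [
    [0,0,0,0,0,0,0.04],
    [0,0,0,0,0,0,0.04],
    [0,0,0,0,0,0,0.04],
    [0,0,0,0,0,0,0.04],
    [0,0,0,0,0,0,0.04]
  ]
}}

```text
clock: 6.8
position: [0.4435, -0.1187, 0.0622]
eef_rot: [0.991, 0.135, 0.002, 0.001]
ft_force: [1.9, 1.0, 7.2]
finger_gap: 0.0572
grip_force: 49.0
```

Scaled: 0.13 m / 0.75 = 0.1733, 0.08 m / 0.75 = 0.1067, -0.15 rad / 1.5708 = -0.0955.

Request:
{"name": "step_arm", "arguments": {
  "moves": [
    [0,0,0,0,0,0.04,0.04],
    [0,0,0,0,0,0.0933,0.04],
    [0,0,-0.0318,0.06,-0.0067,0.1067,0.04],
    [0,0,-0.0637,0.12,-0.0133,0.1067,0.04],
    [0,0,-0.0955,0.1733,-0.02,0.1067,0.04]
  ]
}}

```text
clock: 7.3
position: [0.5733, -0.1333, 0.1416]
eef_rot: [0.998, 0.059, 0.001, 0.0]
ft_force: [0.2, -0.2, -1.2]
finger_gap: 0.0574
grip_force: 49.6
```

Scaled: 0.0435 m / 0.75 = 0.058, -0.005 m / 0.75 = -0.0067, -0.058 rad / 1.5708 = -0.0369.

Request:
{"name": "step_arm", "arguments": {
  "moves": [
    [0,0,-0.0369,0.058,-0.0067,0,0.04],
    [0,0,-0.0369,0.058,-0.0067,0,0.04],
    [0,0,-0.0369,0.058,-0.0067,0,0.04],
    [0,0,-0.0369,0.058,-0.0067,0,0.04],
    [0,0,-0.0369,0.058,-0.0067,0,0.04]
  ]
}}

```text
clock: 7.8
position: [0.6133, -0.1378, 0.1401]
eef_rot: [1.0, 0.031, -0.001, -0.0]
ft_force: [-0.5, 0.5, -1.4]
finger_gap: 0.0571
grip_force: 49.6
```

Run:
```python
from m import *
im,d,P=snap('side');o=manip.observe();print(o['position'],R.from_quat(o['eef_rot']).as_euler('xyz',degrees=True));np.save('s4.npy',P)
for z in(.09,.095,.1,.105): print(z,belly(P,np.array([.6145,-.138]),z,.036))
save('s4.png',cv2.resize(im[90:260,200:400],(0,0),fx=2,fy=2,interpolation=cv2.INTER_CUBIC))
```

```text
[ 0.61359679 -0.13786214  0.14037215] [-1.79991607e+02  2.99023403e-02  3.59305885e+00]
0.09 (90, (array([ 0.61218816, -0.13843059,  0.036     ]), np.float64(0.001089044898635062)), (array([ 0.61217914, -0.13849161,  0.03605452]), np.float64(0.0010892477704768833)))
0.095 (101, (array([ 0.61214793, -0.13853016,  0.036     ]), np.float64(0.0010397067283853885)), (array([ 0.61208484, -0.13902646,  0.03644418]), np.float64(0.0010422863639368556)))
0.1 (97, (array([ 0.61189086, -0.13863171,  0.036     ]), np.float64(0.0010626874692599997)), (array([ 0.61193374, -0.13842408,  0.03581435]), np.float64(0.0010591803124735467)))
0.105 (103, (array([ 0.61152711, -0.13886686,  0.036     ]), np.float64(0.0012463680061728087)), (array([ 0.61176229, -0.13761523,  0.03489311]), np.float64(0.0012413811542568202)))
```

View pics/s4.png

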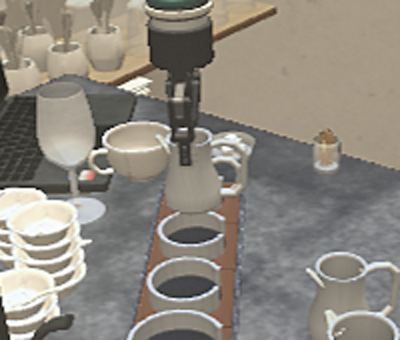

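Jug B hangs upright over its collar with the handle toward −x, crop px (190,180). It needs a shift of (+3, +1.5) mm.

Scaled: -0.063 m / 0.75 = -0.084, 0.003 m / 0.75 = 0.004.

Request:
{"name": "step_arm", "arguments": {
  "moves": [
    [0,0,0,0.004,0.002,-0.02,0.04],
    [0,0,0,0.004,0.002,-0.04,0.04],
    [0,0,0,0.004,0.002,-0.06,0.04],
    [0,0,0,0.004,0.002,-0.0773,0.04],
    [0,0,0,0.004,0.002,-0.084,0.04]
  ]
}}

```text
clock: 8.35
position: [0.6169, -0.1357, 0.078]
eef_rot: [1.0, 0.031, -0.002, -0.001]
ft_force: [-13.4, 5.6, 34.8]
finger_gap: 0.0573
grip_force: 55.2
```

Request:
{"name": "step_arm", "arguments": {
  "moves": [
    [0,0,0,0,0,0,0.04],
    [0,0,0,0,0,0,0.04],
    [0,0,0,0,0,0,0.04],
    [0,0,0,0,0,0,0.065],
    [0,0,0,0,0,0,0.075]
  ]
}}

```text
clock: 8.85
position: [0.6178, -0.1366, 0.0767]
eef_rot: [1.0, 0.031, -0.0, 0.0]
ft_force: [0.1, 0.1, 0.5]
finger_gap: 0.075
grip_force: 0.0
```

Scaled: -0.105 m / 0.75 = -0.14, 0.08 m / 0.75 = 0.1067, 0.15 rad / 1.5708 = 0.0955.

Request:
{"name": "step_arm", "arguments": {
  "moves": [
    [0,0,0,0,0,0.0533,0.075],
    [0,0,0,0,0,0.1067,0.085],
    [0,0,0.0318,-0.0467,0.04,0.1067,0.085],
    [0,0,0.0637,-0.0933,0.08,0.1067,0.085],
    [0,0,0.0955,-0.14,0.12,0.1067,0.085]
  ]
}}

```text
clock: 9.35
position: [0.512, -0.046, 0.1572]
eef_rot: [0.994, 0.107, 0.0, -0.0]
ft_force: [0.2, 1.1, 0.7]
finger_gap: 0.0852
grip_force: 0.0
```

Scaled: -0.0866 m / 0.75 = -0.1155, 0.0644 m / 0.75 = 0.0859, 0.115 rad / 1.5708 = 0.0732.

Request:
{"name": "step_arm", "arguments": {
  "moves": [
    [0,0,0.0382,-0.0533,0.04,0,0.085],
    [0,0,0.0732,-0.1155,0.0859,0,0.085],
    [0,0,0.0732,-0.1155,0.0859,0,0.085],
    [0,0,0.0732,-0.1155,0.0859,-0.0267,0.085],
    [0,0,0.0732,-0.1155,0.0859,-0.0533,0.085]
  ]
}}

```text
clock: 9.85
position: [0.4274, 0.018, 0.1177]
eef_rot: [0.987, 0.163, 0.002, 0.0]
ft_force: [-0.9, -0.2, -0.1]
finger_gap: 0.0846
grip_force: 0.0
```

Scaled: -0.057 m / 0.75 = -0.076, -0.03 m / 0.75 = -0.04.

Request:
{"name": "step_arm", "arguments": {
  "moves": [
    [0,0,0,0,0,-0.04,0.085],
    [0,0,0,0,0,-0.076,0.085],
    [0,0,0,0,0,-0.076,0.085],
    [0,0,0,0,0,-0.076,0.085],
    [0,0,0,0,0,-0.076,0.06]
  ]
}}

```text
clock: 10.35
position: [0.4279, 0.0177, 0.0617]
eef_rot: [0.987, 0.163, 0.001, 0.0]
ft_force: [1.6, -0.3, 0.9]
finger_gap: 0.0726
grip_force: 0.0
```

Request:
{"name": "step_arm", "arguments": {
  "moves": [
    [0,0,0,0,0,0,0.04],
    [0,0,0,0,0,0,0.04],
    [0,0,0,0,0,0,0.04],
    [0,0,0,0,0,0,0.04],
    [0,0,0,0,0,0,0.04]
  ]
}}

```text
clock: 10.85
position: [0.4281, 0.018, 0.0624]
eef_rot: [0.987, 0.163, 0.002, 0.0]
ft_force: [-1.5, 1.2, 5.5]
finger_gap: 0.0573
grip_force: 48.5
```

Scaled: 0.13 m / 0.75 = 0.1733, 0.09 m / 0.75 = 0.12, -0.06 rad / 1.5708 = -0.0382.

Request:
{"name": "step_arm", "arguments": {
  "moves": [
    [0,0,0,0,0,0.04,0.04],
    [0,0,0,0,0,0.0933,0.04],
    [0,0,-0.0382,0.06,-0.0133,0.1067,0.04],
    [0,0,-0.0764,0.12,-0.0267,0.1067,0.04],
    [0,0,-0.1146,0.1733,-0.04,0.1067,0.04]
  ]
}}

```text
clock: 11.35
position: [0.5592, -0.0125, 0.1428]
eef_rot: [0.997, 0.073, 0.003, 0.0]
ft_force: [0.0, 0.7, -1.5]
finger_gap: 0.0573
grip_force: 50.4
```

Scaled: 0.054 m / 0.75 = 0.072, -0.012 m / 0.75 = -0.016, -0.085 rad / 1.5708 = -0.0541.

Request:
{"name": "step_arm", "arguments": {
  "moves": [
    [0,0,-0.0541,0.072,-0.016,0,0.04],
    [0,0,-0.0541,0.072,-0.016,0,0.04],
    [0,0,-0.0541,0.072,-0.016,0,0.04],
    [0,0,-0.0541,0.072,-0.016,0,0.04],
    [0,0,-0.0541,0.072,-0.016,0,0.04]
  ]
}}

```text
clock: 11.85
position: [0.6087, -0.0237, 0.1402]
eef_rot: [0.999, 0.032, -0.001, -0.0]
ft_force: [0.3, 1.0, -1.6]
finger_gap: 0.0573
grip_force: 50.4
```

Run:
```python
from m import *
im,d,P=snap('side');o=manip.observe();print(o['position'],R.from_quat(o['eef_rot']).as_euler('xyz',degrees=True));np.save('s5.npy',P)
for z in(.09,.095,.1,.105): print(z,belly(P,np.array([.609,-.024]),z,.036)[:2])
save('s5.png',cv2.resize(im[90:290,200:420],(0,0),fx=2,fy=2,interpolation=cv2.INTER_CUBIC))
```

```text
[ 0.60882207 -0.02373126  0.14046117] [-1.79993096e+02  3.06874752e-02  3.62887448e+00]
0.09 (111, (array([ 0.60727573, -0.02462048,  0.036     ]), np.float64(0.0009973564242118536)))
0.095 (117, (array([ 0.6071542 , -0.02451011,  0.036     ]), np.float64(0.000894697471538624)))
0.1 (109, (array([ 0.60729801, -0.0244623 ,  0.036     ]), np.float64(0.0008713021557744722)))
0.105 (137, (array([ 0.60744025, -0.02501926,  0.036     ]), np.float64(0.0011878263641219142)))
```

View pics/s5.png

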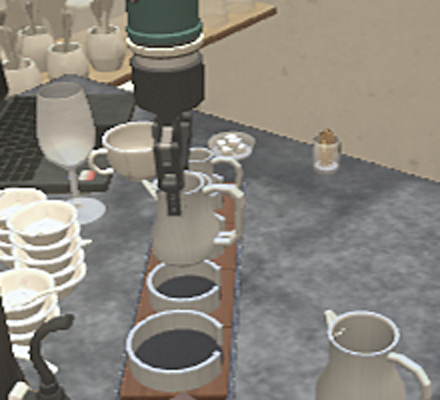

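Jug A is upright with the handle toward −x, crop px (185,225). It needs (+0.5, +1.5) mm, then down.

Scaled: -0.063 m / 0.75 = -0.084, 0.0015 m / 0.75 = 0.002.

Request:
{"name": "step_arm", "arguments": {
  "moves": [
    [0,0,0,0.0007,0.002,-0.02,0.04],
    [0,0,0,0.0007,0.002,-0.04,0.04],
    [0,0,0,0.0007,0.002,-0.06,0.04],
    [0,0,0,0.0007,0.002,-0.0773,0.04],
    [0,0,0,0.0007,0.002,-0.084,0.04]
  ]
}}

```text
clock: 12.4
position: [0.6098, -0.022, 0.0781]
eef_rot: [1.0, 0.031, -0.002, -0.001]
ft_force: [-15.6, 1.9, 37.1]
finger_gap: 0.0573
grip_force: 56.5
```

Request:
{"name": "step_arm", "arguments": {
  "moves": [
    [0,0,0,0,0,0,0.04],
    [0,0,0,0,0,0,0.04],
    [0,0,0,0,0,0,0.04],
    [0,0,0,0,0,0,0.065],
    [0,0,0,0,0,0,0.075]
  ]
}}

```text
clock: 12.9
position: [0.6109, -0.0227, 0.0769]
eef_rot: [1.0, 0.031, 0.0, 0.0]
ft_force: [0.7, -0.9, 0.2]
finger_gap: 0.0752
grip_force: 0.0
```

Scaled: 0.12 m / 0.75 = 0.16, -0.09 m / 0.75 = -0.12, 0.52 rad / 1.5708 = 0.331.

Request:
{"name": "step_arm", "arguments": {
  "moves": [
    [0,0,0,0,0,0.0533,0.075],
    [0,0,0.0637,0,0,0.1067,0.085],
    [0,0,0.1528,-0.04,0.0267,0.16,0.085],
    [0,0,0.2419,-0.08,0.0533,0.16,0.085],
    [0,0,0.331,-0.12,0.08,0.16,0.085]
  ]
}}

```text
clock: 13.4
position: [0.5215, 0.0378, 0.1994]
eef_rot: [0.957, 0.29, 0.002, 0.001]
ft_force: [0.1, 0.7, -0.6]
finger_gap: 0.0854
grip_force: 0.0
```

Scaled: 0.119 m / 0.75 = 0.1587, -0.115 m / 0.75 = -0.1533, 0.7 rad / 1.5708 = 0.4456.

Request:
{"name": "step_arm", "arguments": {
  "moves": [
    [0,0,0.0891,-0.0333,0.0333,0,0.085],
    [0,0,0.1783,-0.0667,0.0667,0,0.085],
    [0,0,0.2674,-0.1,0.1,0,0.085],
    [0,0,0.3565,-0.1333,0.1333,0,0.085],
    [0,0,0.4456,-0.1533,0.1587,0,0.085]
  ]
}}

```text
clock: 13.9
position: [0.404, 0.1573, 0.1969]
eef_rot: [0.799, 0.601, -0.0, -0.0]
ft_force: [-0.5, -0.8, 0.3]
finger_gap: 0.0851
grip_force: 0.0
```

Scaled: 0.7 rad / 1.5708 = 0.4456.

Request:
{"name": "step_arm", "arguments": {
  "moves": [
    [0,0,0.0891,0,0,0,0.085],
    [0,0,0.1783,0,0,0,0.085],
    [0,0,0.2674,0,0,0,0.085],
    [0,0,0.3565,0,0,0,0.085],
    [0,0,0.4456,0,0,0,0.085]
  ]
}}

```text
clock: 14.4
position: [0.4058, 0.1564, 0.1969]
eef_rot: [0.545, 0.838, -0.0, 0.0]
ft_force: [0.1, 0.4, -0.6]
finger_gap: 0.0848
grip_force: 0.0
```

Scaled: 0.46 rad / 1.5708 = 0.2928.

Request:
{"name": "step_arm", "arguments": {
  "moves": [
    [0,0,0.0891,0,0,0,0.085],
    [0,0,0.1783,0,0,0,0.085],
    [0,0,0.2674,0,0,0,0.085],
    [0,0,0.2928,0,0,0,0.085],
    [0,0,0.2928,0,0,0,0.085]
  ]
}}

```text
clock: 14.9
position: [0.4058, 0.1563, 0.1969]
eef_rot: [0.342, 0.94, -0.0, -0.0]
ft_force: [-0.3, 0.5, -0.7]
finger_gap: 0.0849
grip_force: 0.0
```

Run:
```python
from m import *
im,d,P=snap('side');o=manip.observe();print(o['position'],R.from_quat(o['eef_rot']).as_euler('xyz',degrees=True),o['joint_positions']);np.save('s6.npy',P)
k=P.reshape(-1,3);m=(np.hypot(k[:,0]-.4067,k[:,1]-.156)<.06)&(abs(k[:,2]-.112)<.006);print(fit(k[m,:2],.032,[.4067,.156],True))
for n,c,r,z0 in('S',(.623,-.2503),.021,.062),('B',(.615,-.137),.027,.08),('A',(.608,-.023),.027,.08):
    k=P.reshape(-1,3);m=(np.hypot(k[:,0]-c[0],k[:,1]-c[1])<r+.01)&(k[:,2]>(.083 if r<.025 else .102));print(n,rimz(P,c,r,z0),fit(k[m,:2],r,c,True))
save('s6.png',im[60:400,200:520])
```

```text
[0.40578774 0.15634139 0.19699362] [-1.79990561e+02 -1.65384913e-03  1.39897593e+02] [ 3.10511449e-01 -1.79176763e-01  2.12920095e+00 -6.79270971e-05
  1.19172334e+00 -5.60340689e-01]
(array([0.40738543, 0.15771166, 0.0316692 ]), np.float64(0.003256109709200415))
S (array([0.0884, 0.0896, 0.0903]), array([0.0887, 0.0896]), array([0.088 , 0.0893])) (array([ 0.62346036, -0.24979951,  0.02042817]), np.float64(0.0021915190212074163))
B (array([0.108 , 0.1096, 0.1102]), array([0.1081, 0.1092]), array([0.1074, 0.1095])) (array([ 0.61637617, -0.13496414,  0.0262455 ]), np.float64(0.0017203366699288945))
A (array([0.108 , 0.1091, 0.11  ]), array([0.1081, 0.109 ]), array([0.1074, 0.109 ])) (array([ 0.60978432, -0.02156076,  0.02638885]), np.float64(0.0018668005023308933))
```

View pics/s6.png

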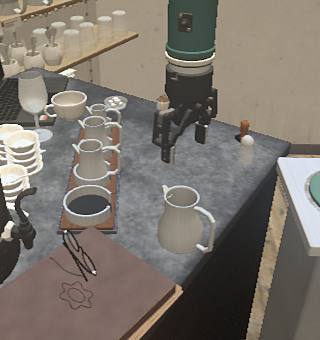

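Three jugs are docked with matching rim heights. The gripper is above the large jug, crop px (183,205), so I'll descend.

Scaled: -0.119 m / 0.75 = -0.1587, -0.1 m / 0.75 = -0.1333.

Request:
{"name": "step_arm", "arguments": {
  "moves": [
    [0,0,0,0.0013,0,-0.0333,0.085],
    [0,0,0,0.0013,0,-0.0667,0.085],
    [0,0,0,0.0013,0,-0.1,0.085],
    [0,0,0,0.0013,0,-0.1333,0.085],
    [0,0,0,0.0013,0,-0.1587,0.085]
  ]
}}

```text
clock: 15.45
position: [0.4061, 0.1561, 0.0766]
eef_rot: [0.343, 0.939, -0.0, -0.001]
ft_force: [-0.4, 0.5, -1.1]
finger_gap: 0.0853
grip_force: 0.0
```

Request:
{"name": "step_arm", "arguments": {
  "moves": [
    [0,0,0,0,0,0,0.085],
    [0,0,0,0,0,0,0.05],
    [0,0,0,0,0,0,0.05],
    [0,0,0,0,0,0,0.05],
    [0,0,0,0,0,0,0.05]
  ],
  "newtons": 55
}}

```text
clock: 15.95
position: [0.408, 0.1567, 0.0796]
eef_rot: [0.342, 0.94, 0.001, 0.001]
ft_force: [0.6, -0.4, 1.7]
finger_gap: 0.0675
grip_force: 62.6
```

Scaled: 0.1 m / 0.75 = 0.1333, 0.08 m / 0.75 = 0.1067, 0.39 rad / 1.5708 = 0.2483.

Request:
{"name": "step_arm", "arguments": {
  "moves": [
    [0,0,0,0,0,0.04,0.05],
    [0,0,0,0,0,0.0933,0.05],
    [0,0,0.0828,0.04,-0.0133,0.1067,0.05],
    [0,0,0.1655,0.08,-0.0333,0.1067,0.05],
    [0,0,0.2483,0.1333,-0.0533,0.1067,0.05]
  ]
}}

```text
clock: 16.45
position: [0.5071, 0.1162, 0.1592]
eef_rot: [0.151, 0.989, 0.0, 0.0]
ft_force: [0.1, -0.8, -2.9]
finger_gap: 0.0672
grip_force: 64.3
```

Scaled: 0.095 m / 0.75 = 0.1267, 0.06 m / 0.75 = 0.08, 0.371 rad / 1.5708 = 0.2362.

Request:
{"name": "step_arm", "arguments": {
  "moves": [
    [0,0,0.0828,0.04,-0.0133,0,0.05],
    [0,0,0.1655,0.08,-0.0267,0,0.05],
    [0,0,0.2362,0.1267,-0.0373,0,0.05],
    [0,0,0.2362,0.1267,-0.0373,0,0.05],
    [0,0,0.2362,0.1267,-0.0373,0,0.05]
  ]
}}

```text
clock: 16.95
position: [0.6016, 0.0881, 0.1574]
eef_rot: [-0.03, 1.0, 0.0, -0.001]
ft_force: [-0.7, -1.1, -3.7]
finger_gap: 0.0678
grip_force: 64.2
```

Run:
```python
from m import *
im,d,P=snap('side');o=manip.observe();print(o['position'],R.from_quat(o['eef_rot']).as_euler('xyz',degrees=True));np.save('s7.npy',P)
for z in(.09,.095,.1,.105): print(z,belly(P,np.array([.601,.09]),z,.044)[:2])
save('s7.png',cv2.resize(im[90:330,190:420],(0,0),fx=2,fy=2,interpolation=cv2.INTER_CUBIC))
```

```text
[0.60072336 0.08831998 0.15739797] [ 1.79992915e+02 -1.40022440e-01 -1.76508907e+02]
0.09 (165, (array([0.60201401, 0.0871336 , 0.044     ]), np.float64(0.0007484829620548572)))
0.095 (176, (array([0.60205785, 0.08726405, 0.044     ]), np.float64(0.0007612024369701644)))
0.1 (170, (array([0.60225008, 0.08718943, 0.044     ]), np.float64(0.0007718123306657196)))
0.105 (176, (array([0.60237037, 0.08722796, 0.044     ]), np.float64(0.0008064644266831758)))
```

View pics/s7.png

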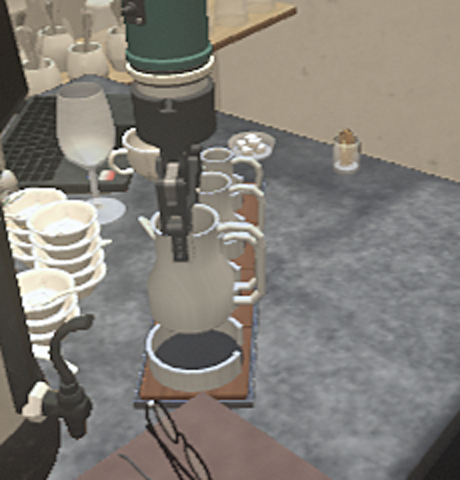

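The large jug hangs over its collar with the handle toward −x, crop px (195,280). It needs about (−1, +2) mm.

Scaled: -0.063 m / 0.75 = -0.084, 0.002 m / 0.75 = 0.0027.

Request:
{"name": "step_arm", "arguments": {
  "moves": [
    [0,0,0,-0.0013,0.0027,-0.02,0.05],
    [0,0,0,-0.0013,0.0027,-0.04,0.05],
    [0,0,0,-0.0013,0.0027,-0.06,0.05],
    [0,0,0,-0.0013,0.0027,-0.0773,0.05],
    [0,0,0,-0.0013,0.0027,-0.084,0.05]
  ]
}}

```text
clock: 17.5
position: [0.5995, 0.0902, 0.0956]
eef_rot: [-0.031, 1.0, -0.0, -0.002]
ft_force: [-13.7, -1.5, 31.6]
finger_gap: 0.0673
grip_force: 69.9
```

Request:
{"name": "step_arm", "arguments": {
  "moves": [
    [0,0,0,0,0,0,0.05],
    [0,0,0,0,0,0,0.05],
    [0,0,0,0,0,0,0.05],
    [0,0,0,0,0,0,0.075],
    [0,0,0,0,0,0,0.082]
  ]
}}

```text
clock: 18.0
position: [0.6012, 0.0905, 0.0951]
eef_rot: [-0.031, 1.0, 0.0, 0.0]
ft_force: [0.1, -0.9, 1.4]
finger_gap: 0.0819
grip_force: 0.0
```

Scaled: 0.13 m / 0.75 = 0.1733, 0.11 m / 0.75 = 0.1467.

Request:
{"name": "step_arm", "arguments": {
  "moves": [
    [0,0,0,0,0,0.04,0.085],
    [0,0,0,0,0,0.0933,0.085],
    [0,0,0,0,0,0.1467,0.085],
    [0,0,0,-0.0533,-0.0133,0.1733,0.085],
    [0,0,0,-0.1067,-0.0267,0.1733,0.085]
  ]
}}

```text
clock: 18.5
position: [0.5237, 0.0706, 0.2298]
eef_rot: [-0.031, 1.0, 0.0, 0.005]
ft_force: [-0.2, -0.4, 0.5]
finger_gap: 0.085
grip_force: 0.0
```

Scaled: -0.11 m / 0.75 = -0.1467, -0.08 m / 0.75 = -0.1067.

Request:
{"name": "step_arm", "arguments": {
  "moves": [
    [0,0,0,-0.0533,-0.0133,0,0.085],
    [0,0,0,-0.1067,-0.0267,0,0.085],
    [0,0,0,-0.1467,-0.04,0,0.085],
    [0,0,0,-0.1467,-0.04,0,0.085],
    [0,0,0,-0.1467,-0.04,0,0.085]
  ]
}}

```text
clock: 19.0
position: [0.4111, 0.0404, 0.2256]
eef_rot: [-0.031, 1.0, 0.0, 0.001]
ft_force: [-0.4, 0.7, -0.3]
finger_gap: 0.0852
grip_force: 0.0
```

Run:
```python
from m import *
im,d,P=snap('side')
k=P.reshape(-1,3)
for n,c,r,h in('S',(.6226,-.2505),.021,.088),('B',(.6156,-.137),.027,.108),('A',(.608,-.023),.027,.108),('L',(.601,.0905),.032,.128):
    m=(np.hypot(k[:,0]-c[0],k[:,1]-c[1])<r+.01)&(abs(k[:,2]-h)<.006);print(n,rimz(P,c,r,h-.028),fit(k[m,:2],r,c,True))
save('s8.png',cv2.resize(im[90:330,190:420],(0,0),fx=2,fy=2,interpolation=cv2.INTER_CUBIC))
```

```text
S (array([0.0882, 0.0894, 0.0901]), array([0.0884, 0.0892]), array([0.0873, 0.0892])) (array([ 0.6230567 , -0.25029102,  0.0203965 ]), np.float64(0.002229109334148784))
B (array([0.1075, 0.109 , 0.1101]), array([0.1079, 0.1092]), array([0.1067, 0.1085])) (array([ 0.6167433 , -0.13569759,  0.02628929]), np.float64(0.001974484269027103))
A (array([0.1084, 0.1096, 0.1103]), array([0.1084, 0.1093]), array([0.1083, 0.11  ])) (array([ 0.60965035, -0.02110631,  0.02642238]), np.float64(0.001759447874965416))
L (array([0.1277, 0.1292, 0.1298]), array([0.1275, 0.1287]), array([0.1273, 0.1293])) (array([0.60178035, 0.0918426 , 0.03127662]), np.float64(0.0015787789083358888))
```

View pics/s8.png

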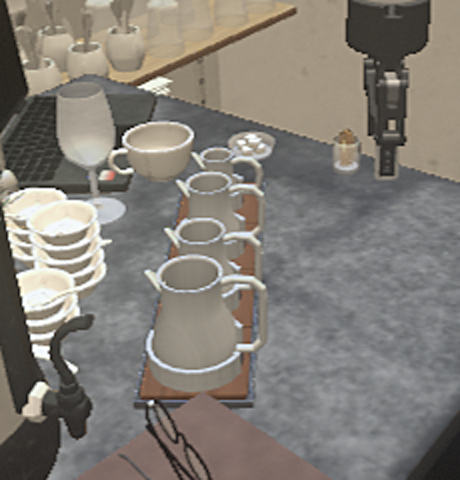

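All four jugs stand upright in their collars with their handles through the gaps, crop px (190,275), (200,235), (208,185) and (215,158). Rim heights are level and each jug is centred within 3 mm, so I'm handing in.

```bash
python3 -c "
from cell import manip
print(manip.job_done())"
```

```text
the job is handed in; nothing more can be done
None
```

All four jugs are seated in their collars, graded by size with handles through the gaps; the sugar dish and toothpick glass were not touched, and the job was handed in at about 19 s of the 96 s limit (no verdict was returned).

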